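# Load the plywood specimen on the fire-lab balance

## Task

Take the brown plywood test panel by its tab, draw it up out of the stack of panels leaning in the rack, and stand it tab up in the slot of the black holder on the balance, fully down on the slot's floor, then let go. Leave the white and the grey panel leaning in the rack.

Things in the scene. Friction and masses are not known exactly. Their poses are not given: they have to be found in the camera images.
- plywood_panel: Brown plywood panel to move, 0.13 kg: 160 mm wide (y), 110 tall (z), 10 thick (x, its face normal), plus a grip tab 24 wide, 40 tall, 10 thick, in the middle of its top edge (110 to 150 mm above the underside). Origin: centre of its underside; z runs up its plane to the tab. It leans about 15 degrees, top towards the robot, in a stack of three face to face in any order.
- white_panel: White panel of the stack, 0.18 kg, stays. Shape, origin and axes as the plywood one, but the tab is 56 mm to +y of the middle. The staggered tabs leave room before and behind each tab, only above the panels' top edges. When a panel is drawn out along its plane, those in front settle back by its thickness.
- grey_panel: Grey panel of the stack, 0.30 kg, stays. As the plywood one, but the tab is 56 mm to -y of the middle. The rack, on either side of the table and turned a little, has a level ledge 12 mm above the table, an 8 mm lip in front and, on the robot's side, a low aluminium wall that the stack leans on, its top 95 mm above the table.
- slot (a point): Centre of the slot floor in the black steel holder on the fixed grey balance, 45 mm above the table. Slot: open at the top, 20 mm wide (this x), 180 long (this y), walls 50 high, then flared to a mouth about 43 wide whose edge is 64 mm above the floor; z is up. The panel goes in upright, either way round, its width along y, and may lean on a slot wall.

How it is judged:
By the outcome, as a careful person would: the job done as asked, in the order asked, and still so for the second after the job is handed in, with the robot touching nothing.
It also fails if it takes over 40 s, if anything falls off the work surface, if the arm or the gripper's body presses on something with over 40 N, if the wrist force passes 120 N, or if a joint passes its speed limit or range.

## Robot

A 6-joint arm with a two-finger parallel gripper is mounted at the origin on the work surface. World frame = base frame: x ahead of the robot, y to its left, z up, the work surface at z = 0. Lengths are in m, angles in rad, forces in N, time in s.
With the tool pointing down it reaches from about 0.3 to 0.875 m from the base axis. Payload 4.2 kg.
Tool frame: the origin (TCP) lies at the very end of the fingers, on their centre line; the grasp point (between the pads) lies 19 mm behind it; x points along the fingers, y is the direction in which the jaws open and shut, and the axes are right-handed (so a half turn about x gives the same grasp; the last joint's range is limited). The gripper opens to 85 mm and grips with 20 to 120 N. Pads are 22 mm wide; open, the fingers measure 114 mm over their backs; the gripper's body (76 mm by 85 mm) begins 54 mm behind the grasp point. The pads swing forward as they close: fully open they stand 13 mm farther back than shut.
Start: joints at [1.202, 0.32, 1.565, -0, 1.257, -0.02], TCP at [0.197, 0.54, 0.231] pointing down, gripper open.
Joint ranges: [-3.11, 3.11], [-0.84, 2.01], [0.21, 2.61], [-1.34, 4.49], [0.05, 2.63], [-2.56, 2.56]. Speed limits (rad/s): [2.57, 2.57, 3.14, 3.14, 3.14, 3.14].

## Interface

Orientations are given as a rotation vector (axis times angle).
In Python, from bench import arm gives the robot as it stands.
- The arm moves only by the tool send_rows, never from a script. Its arguments are lists of equal length, an entry for each row: "hand": the finger opening in cm, from 0 to 8.54; "slide": the shift along the tool's x, y, z in cm, a list of three; "roll": the turn about the tool's x in degrees. In form: {"hand": [hand, ...], "slide": [[tx, ty, tz], ...], "roll": [roll, ...]}. A call has 1 to 10 rows; each row is the pose to reach, as a shift and turn from the pose commanded when the call began, along the tool's axes at that moment; what a row does not reach only later rows make up. A row lasts 1/8 s, in which the tool goes at most 62.5 mm and 10.7 degrees, less where a joint would pass 70% of its speed; a pose out of reach is approached as far as the arm can. A call with a gripper value outside its range is refused whole. The fingers move at their own pace and stop on an object; the grip force is fixed at half the most. Time passes only in rows, so rows that repeat a pose let the fingers close. It gives the time, the measured TCP pose, the force and the opening at its end, in the units of the state.
- arm.observe(): the state, without advancing time (a new reading comes with each control period).
- arm.get_image(name): name is "scene" or "top" or "wrist"; returns the picture (384x512x3 uint8, red, green, blue); there is no depth.
- arm.calibration(name): a dict with "fx", "fy", "cx", "cy" (pixels), "world_to_cam" (4x4, takes a point from world to camera coordinates); the wrist camera has in their place "mount" (4x4, takes a point from camera to tool coordinates, whose origin is the TCP and whose axes are the tool frame's). Camera axes: x right, y down, z forward; pixel columns grow to the right and rows downward; lengths in m; the calibration is good to about 2 mm. A picture is of the moment at which its call begins: read the wrist's pose just before it. calibration takes no time and is no camera call.
- arm.hand_in(): hands the job in, once; it reports no verdict.
The state is a dict: "clock": time; "q": joint angles; "qvel": joint speeds; "tau": joint torques, N m; "eef_pos": TCP position; "tool_rot": TCP orientation; "wrist_force": force on the tool from outside, world axes, zero at the start; "torque": the same for the moment, N m; "width": opening from 0.0 (shut) to 1.0 (fully open).
Only numpy, scipy, OpenCV 4.12 (cv2) and the standard library are available. Lean on these libraries where they do the work, as an engineer would, in place of code of your own. Each camera call takes 0.05 s, during which the arm holds its last target. There are 200 camera calls.

## Working session

There is one attempt and no reset: what is moved stays moved. The work goes in short steps, Python scripts to look and compute and a tool call to move; the robot and the scene stay as the last step left them, time stands still between calls to the robot, and variables do not carry over. Pictures are saved under pics/ and viewed, about 8 in all and at most 12, crops included, and the job is handed in when it is done.

Besides the shell and the picture viewer there is one more tool, called after ">>>" as name(argument=value, ...) on one line, values as JSON. send_rows: Moves the arm, as the interface text tells. Its arguments: {"type":"object","properties":{"hand":{"type":"array"},"slide":{"type":"array"},"roll":{"type":"array"}},"required":["hand","slide","roll"]}

```bash
ls; mkdir -p pics; python3 - <<'E'
from bench import arm
import cv2,numpy as np
np.set_printoptions(precision=4,suppress=True)
print(arm.observe())
for n in("scene","top"):
    cv2.imwrite(f"pics/{n}0.png",cv2.cvtColor(arm.get_image(n),cv2.COLOR_RGB2BGR))
    print(n,arm.calibration(n))
cv2.imwrite(f"pics/wrist0.png",cv2.cvtColor(arm.get_image("wrist"),cv2.COLOR_RGB2BGR))
print(arm.calibration("wrist"))
a=cv2.imread("pics/scene0.png");b=cv2.imread("pics/top0.png")
E
```

```text
pics
{'clock': 0.0, 'q': array([ 1.202 ,  0.3203,  1.5657, -0.    ,  1.2574, -0.02  ]), 'qvel': array([ 0.0007, -0.0001, -0.001 ,  0.0009,  0.0005,  0.0008]), 'tau': array([  0.0007, -41.5527, -23.4161,   0.0002,   0.0083,   0.    ]), 'eef_pos': array([0.1963, 0.5399, 0.2305]), 'tool_rot': array([ 0.2723,  1.5537, -0.2751]), 'wrist_force': array([ 1.2297,  0.2171, -0.2573]), 'torque': array([-0.0204, -0.0197,  0.0282]), 'width': 1.0001204617174881}
scene {'fx': 359.46816944535163, 'fy': 359.46816944535163, 'cx': 257.1503371654888, 'cy': 185.89623828529568, 'world_to_cam': array([[-0.5927,  0.8054,  0.0046,  0.3231],
       [ 0.6701,  0.4962, -0.552 , -0.3413],
       [-0.4468, -0.3241, -0.8338,  1.1848],
       [ 0.    ,  0.    ,  0.    ,  1.    ]])}
top {'fx': 471.5219271889181, 'fy': 471.5219271889181, 'cx': 260.4909278128659, 'cy': 188.16518243779834, 'world_to_cam': array([[ 0.0159, -0.9994,  0.03  , -0.0371],
       [-0.9894, -0.02  , -0.1438,  0.5811],
       [ 0.1443, -0.0274, -0.9892,  1.0844],
       [ 0.    ,  0.    ,  0.    ,  1.    ]])}
{'fx': 277.541490852212, 'fy': 277.541490852212, 'cx': 252.98345527615723, 'cy': 189.77337745181688, 'mount': array([[-0.0007, -0.3257,  0.9455, -0.1438],
       [ 1.    , -0.0012,  0.0003,  0.0006],
       [ 0.001 ,  0.9455,  0.3257, -0.0841],
       [ 0.    ,  0.    ,  0.    ,  1.    ]])}
```

View pics/scene0.png

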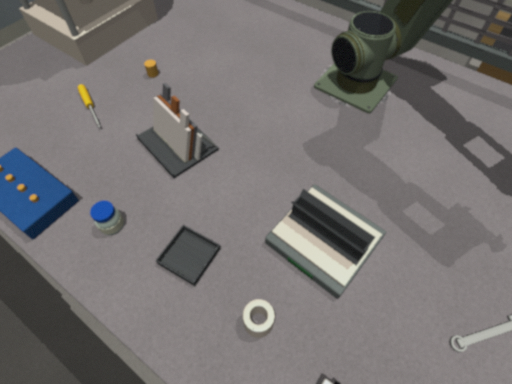

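View pics/top0.png

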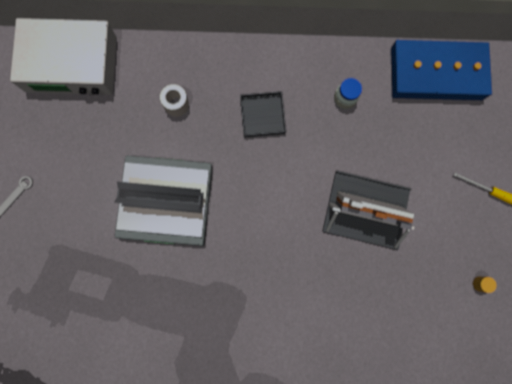

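Scene view: rack at (180,140), holder on balance at (330,230). Top view: rack at (370,215), holder at (160,195). I'll enlarge both in one mosaic.

```bash
python3 - <<'E'
import cv2,numpy as np
a=cv2.imread("pics/scene0.png");b=cv2.imread("pics/top0.png")
def c(i,x,y,w,h,s):return cv2.resize(i[y:y+h,x:x+w],None,fx=s,fy=s,interpolation=cv2.INTER_CUBIC)
# each crop 400x300
m=np.vstack([np.hstack([c(a,130,80,100,100*3//4+25,4)[:400],c(b,322,165,100,100,4)]),])
m2=np.hstack([c(a,260,180,133,66+34,3)[:300],c(b,110,150,133,100,3)])
cv2.imwrite("pics/c1.png",m);cv2.imwrite("pics/c2.png",m2);print(m.shape,m2.shape)
E
```

```text
(400, 800, 3) (300, 798, 3)
```

View pics/c1.png

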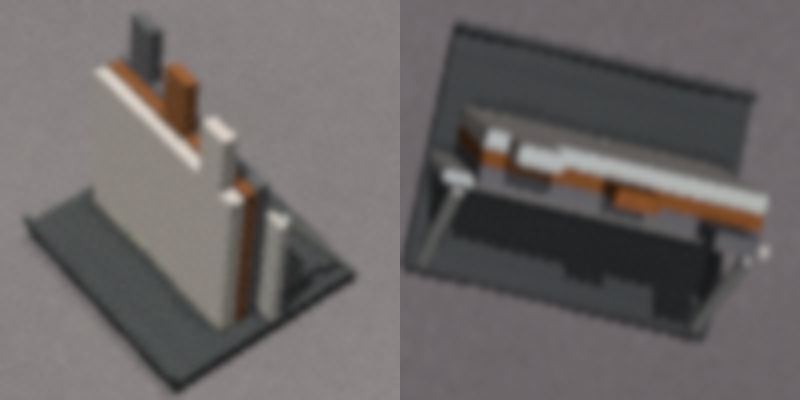

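View pics/c2.png

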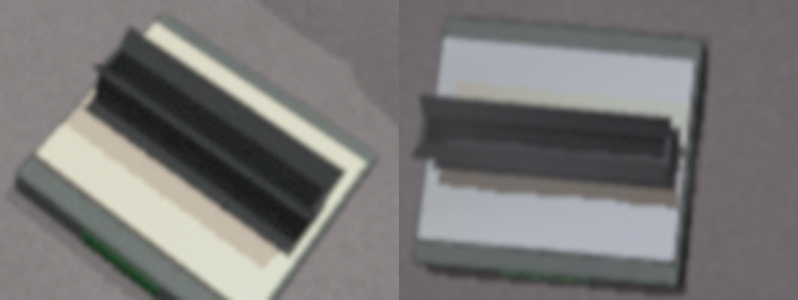

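Order seen: white in front (+x side), plywood in the middle, grey at the back on the wall. The rack is near (0.54, -0.25) and the holder near (0.56, 0.22). The tool can't tilt, so I plan to grip the tab across its 24 mm width, where the lean doesn't matter. Next I'll do a rough two-view fit and get the tool axes.

```bash
cat > h.py <<'E'
import numpy as np,cv2
from scipy.spatial.transform import Rotation as R
from scipy.optimize import least_squares
from bench import arm
np.set_printoptions(precision=4,suppress=True)
def cam(n,st=None):
    c=arm.calibration(n)
    if n!="wrist": return c,np.array(c["world_to_cam"])
    T=np.eye(4);T[:3,:3]=R.from_rotvec(st["tool_rot"]).as_matrix();T[:3,3]=st["eef_pos"]
    return c,np.linalg.inv(T@np.array(c["mount"]))
def proj(C,P):
    c,W=C;p=np.atleast_2d(P)@W[:3,:3].T+W[:3,3]
    return np.c_[c["fx"]*p[:,0]/p[:,2]+c["cx"],c["fy"]*p[:,1]/p[:,2]+c["cy"]]
def tri(obs): # [(C,uv),...]
    f=lambda X:np.concatenate([proj(C,X)[0]-uv for C,uv in obs])
    s=least_squares(f,[.55,0,.1]);return s.x,np.abs(s.fun).max()
def tool():
    s=arm.observe();return s,R.from_rotvec(s["tool_rot"]).as_matrix()
E
python3 - <<'E'
from h import *
s,M=tool();print(M)
S=cam("scene");T=cam("top")
sc=lambda x,y:np.array([130+x/4,80+y/4]);tp=lambda x,y:np.array([322+(x-400)/4,165+y/4])
s2=lambda x,y:np.array([260+x/3,180+y/3]);t2=lambda x,y:np.array([110+(x-399)/3,150+y/3])
for n,a,b in [("white top front -y corner",sc(97,70),tp(768,195)),("ply tab top centre",sc(182,70),tp(636,193)),
 ("mouth robotside -y",s2(133,28),t2(672,187)),("mouth robotside +y",s2(342,172),t2(418,158)),
 ("mouth far -y",s2(98,68),t2(670,120)),("mouth far +y",s2(292,252),t2(422,97))]:
    print(n,a,b,*tri([(S,a),(T,b)]))
E
```

```text
[[-0.0005  0.3418  0.9398]
 [-0.0012  0.9398 -0.3418]
 [-1.     -0.0013 -0.0001]]
white top front -y corner [154.25  97.5 ] [414.   213.75] [ 0.5194 -0.3681  0.1162] 0.5484712082981105
ply tab top centre [175.5  97.5] [381.   213.25] [ 0.5152 -0.2812  0.1607] 0.33632309758576184
mouth robotside -y [304.3333 189.3333] [201.     212.3333] [0.5153 0.1107 0.0929] 1.302743257220186
mouth robotside +y [374.     237.3333] [116.3333 202.6667] [0.5336 0.2986 0.0994] 0.6751906439896942
mouth far -y [292.6667 202.6667] [200.3333 190.    ] [0.5656 0.112  0.1008] 0.6915167228090127
mouth far +y [357.3333 264.    ] [117.6667 182.3333] [0.5875 0.3028 0.0624] 1.8998079907526204
```

Heights agree with the text (tab top 0.161, panel top 0.116, mouth about 0.10). I'll pass over the holder on the way to the rack so the wrist camera gets a close look at it.

>>> send_rows(hand=[8.5,8.5,8.5,8.5,8.5,8.5,8.5,8.5,8.5,8.5], slide=[[-1,-2,5],[-2,-4,10],[-3,-6,15],[-4,-9,20],[-4,-11,25],[-4,-13,30],[-4,-15,35],[-4,-17,40],[-4,-19.4,44.7],[-4,-19.4,44.7]], roll=[0,0,0,0,0,0,0,0,0,0])

```text
clock: 1.4
eef_pos: [0.5522, 0.2026, 0.2704]
tool_rot: [0.277, 1.553, -0.278]
wrist_force: [-0.5, 0.8, 0.6]
width: 0.997
```

```bash
cat > shot.py <<'E'
from h import *;import sys,pickle
n=sys.argv[1];s=arm.observe();i=arm.get_image("wrist")
pickle.dump(s,open(f"pics/{n}.pkl","wb"));cv2.imwrite(f"pics/{n}.png",cv2.cvtColor(i,cv2.COLOR_RGB2BGR))
print(s["clock"],s["eef_pos"],R.from_rotvec(s["tool_rot"]).as_matrix(),s["wrist_force"],s["width"])
E
python3 shot.py h1
```

```text
1.4 [0.5522 0.2026 0.2704] [[-0.0006  0.3462  0.9382]
 [-0.001   0.9382 -0.3462]
 [-1.     -0.0011 -0.0002]] [-0.5342  0.837   0.6256] 0.9966879642301768
```

>>> send_rows(hand=[8.5,8.5,8.5,8.5,8.5,8.5,8.5,8.5,8.5,8.5], slide=[[0,-5,0],[0,-8,0],[0,-13,0.6],[0,-18,2],[0,-23,3.5],[0,-28,5.5],[0,-33,7.5],[0,-38,9.5],[0,-43,11.8],[0,-46.5,13.2]], roll=[0,0,0,0,0,-1,-2,-3,-4,-5])

```text
clock: 2.7
eef_pos: [0.5155, -0.2775, 0.2711]
tool_rot: [0.205, 1.561, -0.204]
wrist_force: [-0.2, 0.5, -0.3]
width: 0.997
```

```bash
python3 shot.py r0
```

```text
2.7 [ 0.5155 -0.2775  0.2711] [[ 0.      0.2576  0.9662]
 [ 0.0005  0.9662 -0.2576]
 [-1.      0.0005 -0.0001]] [-0.1546  0.4775 -0.3403] 0.9967537025094354
```

>>> send_rows(hand=[8.5,8.5,8.5], slide=[[0,4,-2],[0,6,-3],[0,6,-3]], roll=[0,0,0])

```text
clock: 3.12
eef_pos: [0.5019, -0.2089, 0.2718]
tool_rot: [0.202, 1.561, -0.203]
wrist_force: [0.0, 0.2, -0.1]
width: 0.995
```

```bash
python3 shot.py r1; python3 - <<'E'
import cv2,numpy as np
a=cv2.imread("pics/r0.png");b=cv2.imread("pics/r1.png")
def c(i,x,y,w,h,s):return cv2.resize(i[y:y+h,x:x+w],None,fx=s,fy=s,interpolation=cv2.INTER_CUBIC)
m=np.vstack([c(i,120,60,400 if 0 else 266,100,3) for i in ()]) if 0 else np.hstack([cv2.resize(a,(400,300)),cv2.resize(b,(400,300))])
cv2.imwrite("pics/m1.png",m)
E
```

```text
3.125 [ 0.5019 -0.2089  0.2718] [[ 0.0006  0.2552  0.9669]
 [-0.0003  0.9669 -0.2552]
 [-1.     -0.0001  0.0006]] [ 0.0086  0.1988 -0.1097] 0.9945627053613414
```

View pics/m1.png

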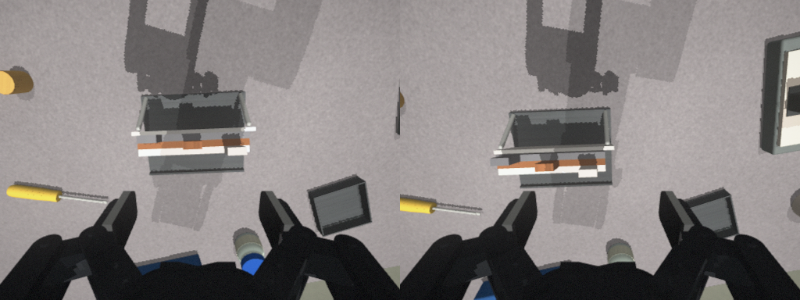

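View pics/h1.png

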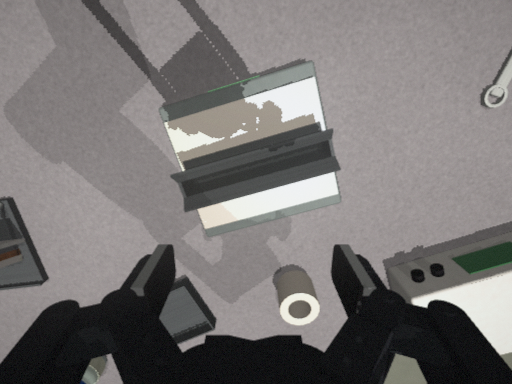

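r0 and r1 show the tabs (brown near (193,137) and (547,160) in the half-scale pictures). h1 shows the holder mouth from (172,178) to (338,165). I'll enlarge the stack in both wrist views.

```bash
python3 - <<'E'
import cv2,numpy as np
a=cv2.imread("pics/r0.png");b=cv2.imread("pics/r1.png")
def c(i,x,y,w,h,s):return cv2.resize(i[y:y+h,x:x+w],None,fx=s,fy=s,interpolation=cv2.INTER_CUBIC)
m=np.vstack([c(a,165,148,160,60,5),c(b,115,178,160,60,5)])
cv2.imwrite("pics/m2.png",m)
E
```

```text
(no output)
```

View pics/m2.png

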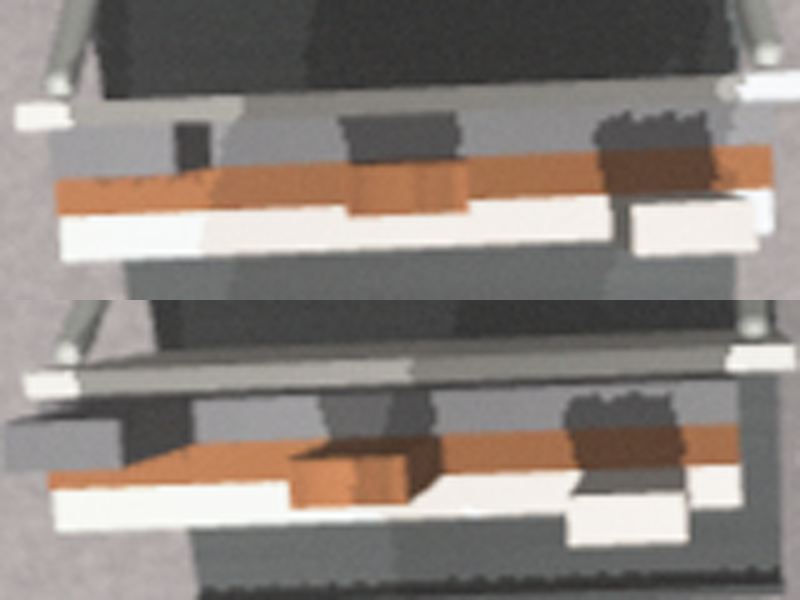

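```bash
cat > fit.py <<'E'
from h import *;import pickle
S={n:cam("wrist",pickle.load(open(f"pics/{n}.pkl","rb"))) for n in("r0","r1")}
o={"r0":(165,148),"r1":(115,178-60)}
P=[(0,(5,-12,150),"r0",(348,214)),(0,(5,12,150),"r0",(468,210)),(0,(5,-12,150),"r1",(291,507)),(0,(5,12,150),"r1",(410,502)),
(1,(5,-80,110),"r0",(62,262)),(1,(5,-80,110),"r1",(55,532)),(1,(5,80,110),"r0",(774,233)),(1,(5,80,110),"r1",(742,507)),
(1,(5,44,150),"r0",(634,257)),(1,(5,68,150),"r0",(757,250)),(1,(5,44,150),"r1",(567,547)),(1,(5,68,150),"r1",(687,540))]
def pose(p): return R.from_euler("ZY",[p[3],-p[4]]).as_matrix(),p[:3]
def res(p):
    M,t=pose(p);r=[]
    for w,l,n,uv in P:
        l=np.array(l)/1e3+np.array([.01,0,p[5]])*w
        r.append(proj(S[n],M@l+t)[0]-(np.array(uv)/5+o[n]))
    return np.concatenate(r)
f=least_squares(res,[.55,-.28,.012,-.26,.26,-.003])
p=f.x;M,t=pose(p)
print("origin",t,"yaw,tilt",np.degrees(p[3:5]),"white slip",p[5]);print("resid px",f.fun.reshape(-1,2).round(1).tolist())
tab=M@[0,0,.15]+t;print("tab top",tab,"up axis",M[:,2],"tab at 136",M@[0,0,.136]+t)
print("check tri",tri([(S["r0"],np.array((408,212))/5+o["r0"]),(S["r1"],np.array((350.5,504.5))/5+o["r1"])]))
H=cam("wrist",pickle.load(open("pics/h1.pkl","rb")));T=cam("top");C=cam("scene")
# holder mouth corners: wrist h1 + top
L={"rob-y":((172,178),(201,212.3),(304.3,189.3)),"rob+y":((332,131),(116.3,202.7),(374,237.3)),"far-y":((182,208),(200.3,190),(292.7,202.7)),"far+y":((339,168),(117.7,182.3),(357.3,264))}
for k,(a,b,c) in L.items(): print(k,tri([(H,np.array(a)),(T,np.array(b))]),tri([(H,np.array(a)),(C,np.array(c))]))
E
python3 fit.py; python3 - <<'E'
import cv2
i=cv2.imread("pics/h1.png")[110:230,155:355];cv2.imwrite("pics/m3.png",cv2.resize(i,None,fx=4,fy=4,interpolation=cv2.INTER_CUBIC))
E
```

```text
origin [ 0.5546 -0.292   0.0127] yaw,tilt [-12.5469  15.9058] white slip 0.0002845527600817553
resid px [[-0.3, 0.3], [0.2, 0.1], [0.2, -0.1], [-0.1, 0.1], [-0.1, -0.1], [-0.1, 0.1], [-0.3, -0.0], [-0.3, 0.0], [0.2, -0.4], [0.2, 0.0], [0.3, -0.3], [-0.0, 0.2]]
tab top [ 0.5145 -0.2831  0.1569] up axis [-0.2675  0.0595  0.9617] tab at 136 [ 0.5182 -0.2839  0.1435]
check tri (array([ 0.5188, -0.284 ,  0.1589]), np.float64(0.07563139870686086))
rob-y (array([0.5259, 0.1092, 0.0976]), np.float64(4.304297844470597)) (array([0.5258, 0.1161, 0.1138]), np.float64(0.8079502162410108))
rob+y (array([0.5348, 0.2952, 0.1238]), np.float64(2.113709691815629)) (array([0.5387, 0.2995, 0.1091]), np.float64(0.07255255942880012))
far-y (array([0.564 , 0.1095, 0.1109]), np.float64(0.3776237062239147)) (array([0.5655, 0.1088, 0.1054]), np.float64(1.926056087059294))
far+y (array([0.5784, 0.294 , 0.1171]), np.float64(0.9283463845090836)) (array([0.5941, 0.3023, 0.074 ]), np.float64(1.53628442443852))
```

View pics/m3.png

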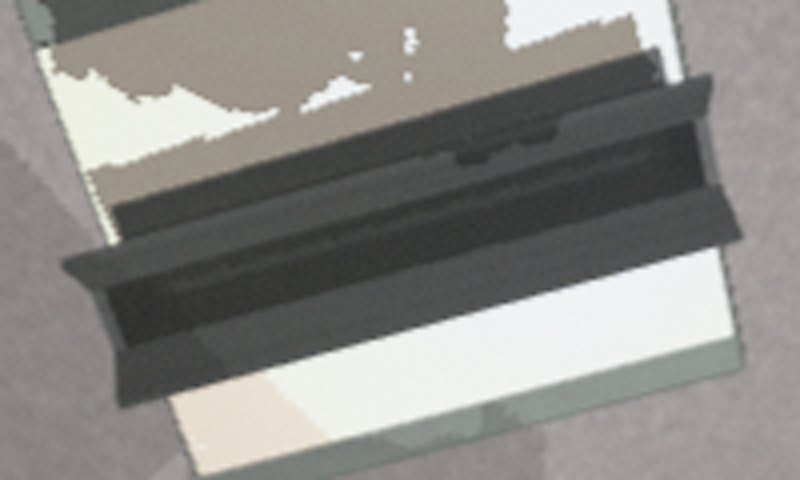

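```bash
cat > hold.py <<'E'
from h import *;import pickle
H=cam("wrist",pickle.load(open("pics/h1.pkl","rb")));T=cam("top");C=cam("scene")
q=lambda x,y:np.array([155+x/4,110+y/4])
Q={(-1,-1):(q(64,262),(201,212.3),(304.3,189.3)),(-1,1):(q(712,76),(116.3,202.7),(374,237.3)),(1,-1):(q(120,407),(200.3,190),(292.7,202.7)),(1,1):(q(742,238),(117.7,182.3),(357.3,264))}
def run(useT,fz=None,show=True):
    def res(p):
        r=[];c,s=np.cos(p[3]),np.sin(p[3])
        for (i,j),(a,b,d) in Q.items():
            l=np.array([i*p[4]/2,j*p[5]/2]);X=[p[0]+c*l[0]-s*l[1],p[1]+s*l[0]+c*l[1],p[2] if fz is None else fz]
            r.append((proj(H,X)[0]-a))
            if useT: r+= [.4*(proj(T,X)[0]-b),.4*(proj(C,X)[0]-d)]
        return np.concatenate(r)
    f=least_squares(res,[.555,.205,.109,-.1,.043,.18],loss="soft_l1");print(f.x,"yaw",np.degrees(f.x[3]),np.abs(f.fun).max())
run(1);run(1,.109);run(0,.109)
E
python3 hold.py
```

```text
[ 0.5544  0.2052  0.1051 -0.0745  0.0475  0.1898] yaw -4.270550773517449 3.856857136406802
[ 0.5535  0.2055  0.1301 -0.0744  0.0469  0.1875] yaw -4.261747594230044 4.438800869476665
[ 0.5536  0.2056 -0.2198 -0.0734  0.0468  0.1878] yaw -4.203335297777713 0.25540778231282957
```

Fits: tab at (0.518, -0.284) with its top at z 0.157, yaw -12.5°, lean about 15.5°. Holder at (0.5537, 0.2055), yaw -4.2°. Next I'll move to just above the tab.

>>> send_rows(hand=[4,3.8,3.8,3.8,3.8,3.8,3.8,3.8,3.8], slide=[[0,-3.5,1.7],[2,-6.9,3.5],[4,-6.9,3.5],[6,-6.9,3.5],[8,-6.9,3.5],[8.5,-6.9,3.5],[8.5,-6.9,3.5],[8.5,-6.9,3.5],[8.5,-6.9,3.5]], roll=[0,-1,-2.3,-2.3,-2.3,-2.3,-2.3,-2.3,-2.3])

```text
clock: 4.3
eef_pos: [0.5183, -0.287, 0.1871]
tool_rot: [0.173, 1.562, -0.174]
wrist_force: [-0.7, -0.0, 0.2]
width: 0.442
```

```bash
python3 shot.py g0;python3 - <<'E'
from h import *
s,M=tool();d=M.T@(np.array([.518,-.284,.126])-s["eef_pos"]);print(d*100,"yaw",np.degrees(np.arctan2(-M[0,1],M[1,1])),s["width"]*8.54)
E
python3 - <<'E'
import cv2
i=cv2.imread("pics/g0.png");cv2.imwrite("pics/g0b.png",cv2.resize(i[130:330,120:390],None,fx=2.9,fy=2.9,interpolation=cv2.INTER_CUBIC))
E
```

```text
4.3 [ 0.5183 -0.287   0.1871] [[ 0.0015  0.2195  0.9756]
 [-0.0008  0.9756 -0.2195]
 [-1.     -0.0005  0.0016]] [-0.6575 -0.0069  0.1701] 0.4421210011494121
[ 6.0971  0.2843 -0.095 ] yaw -12.677834808116328 3.7950288368718814
```

View pics/g0b.png

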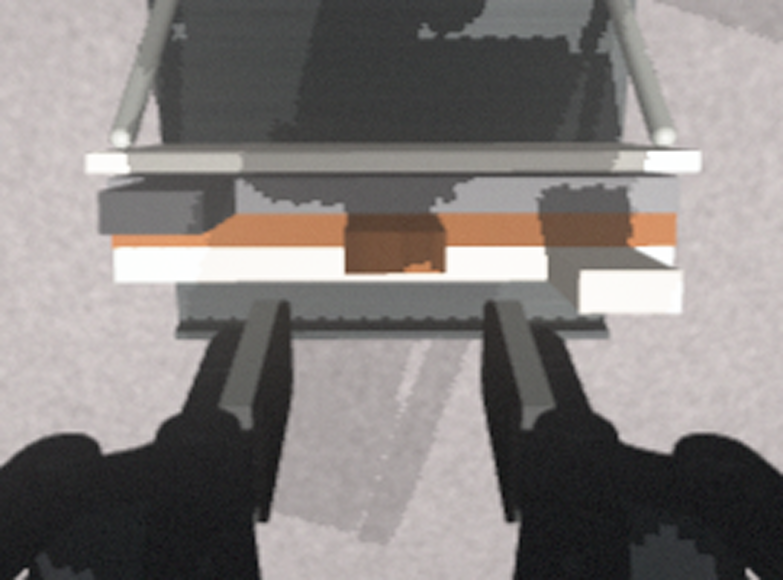

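The tab centre (395 px) sits just right of the finger centre (387 px), which agrees with the computed +0.3 cm. Neighbouring tabs are clear. I'll descend and close.

>>> send_rows(hand=[3.8,3.8,3.8,3.8,3.8,3.8,3.8], slide=[[0,0.3,-0.1],[2,0.3,-0.1],[4,0.3,-0.1],[5.2,0.3,-0.1],[6,0.3,-0.1],[6,0.3,-0.1],[6,0.3,-0.1]], roll=[0,0,0,0,0,0,0])

```text
clock: 5.22
eef_pos: [0.518, -0.2839, 0.1269]
tool_rot: [0.173, 1.563, -0.174]
wrist_force: [0.8, 0.1, -1.2]
width: 0.443
```

>>> send_rows(hand=[3,2.4,1.8,1.5,1.5,1.5,1.5], slide=[[0,0,0],[0,0,0],[0,0,0],[0,0,0],[0,0,0],[0,0,0],[0,0,0]], roll=[0,0,0,0,0,0,0])

```text
clock: 6.1
eef_pos: [0.5179, -0.2841, 0.1268]
tool_rot: [0.173, 1.563, -0.174]
wrist_force: [-0.9, -2.1, 5.9]
width: 0.273
```

Gripped (23 mm opening). Now draw it up along its plane.

>>> send_rows(hand=[1.5,1.5,1.5,1.5,1.5,1.5,1.5,1.5,1.5,1.5], slide=[[-0.5,0,-0.14],[-1.5,0,-0.41],[-2.5,0,-0.69],[-3.5,0,-0.96],[-4.5,0,-1.24],[-5.5,0,-1.5],[-6.5,0,-1.79],[-7.5,0,-2.06],[-8,0,-2.2],[-8,0,-2.2]], roll=[0,0,0,0,0,0,0,0,0,0])

```text
clock: 7.35
eef_pos: [0.496, -0.2789, 0.2069]
tool_rot: [0.174, 1.564, -0.174]
wrist_force: [2.1, -0.7, 1.0]
width: 0.266
```

>>> send_rows(hand=[1.5,1.5,1.5,1.5,1.5,1.5,1.5,1.5,1.5,1.5], slide=[[-0.8,0,-0.22],[-1.6,0,-0.44],[-2.4,0,-0.66],[-3.2,0,-0.88],[-4.2,0,-1.15],[-5.2,0,-1.4],[-6.5,0,-1.8],[-8,0,-2.2],[-10,0,-2.7],[-10,0,-2.7]], roll=[0,0,0,0,0,0,0,0,0,0])

```text
clock: 8.6
eef_pos: [0.4702, -0.2733, 0.3085]
tool_rot: [0.172, 1.56, -0.175]
wrist_force: [0.1, 0.3, -0.3]
width: 0.27
```

```bash
python3 - <<'E'
from h import *
import pickle
s,M=tool();w=arm.get_image("wrist");a=arm.get_image("scene")
pickle.dump(s,open("pics/l0.pkl","wb"))
w=cv2.cvtColor(w,4);a=cv2.cvtColor(a,4);cv2.imwrite("pics/l0w.png",w);cv2.imwrite("pics/l0s.png",a)
cv2.imwrite("pics/l0.png",np.hstack([cv2.resize(w,(400,300)),cv2.resize(a[20:185,90:310],(400,300),interpolation=cv2.INTER_CUBIC)]))
print(s["clock"],s["eef_pos"],s["wrist_force"],s["width"])
E
```

```text
8.6 [ 0.4702 -0.2733  0.3085] [ 0.1017  0.3312 -0.2872] 0.2704460318797631
```

View pics/l0.png

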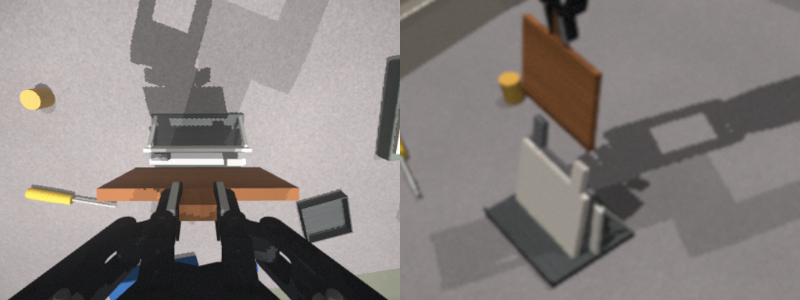

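```bash
cat > tilt.py <<'E'
from h import *;import pickle
s=pickle.load(open("pics/l0.pkl","rb"));W=cam("wrist",s);C=cam("scene")
k=1.28
P=[(W,(-5,-80,0),(135*k,168*k)),(W,(-5,80,0),(275*k,168*k)),(W,(5,-80,110),(98*k,201*k)),(W,(5,80,110),(299*k,200*k)),
(C,(5,80,0),(90+195/1.818,20+149/1.818)),(C,(5,80,110),(90+201/1.818,20+72/1.818)),(C,(5,-80,110),(90+123/1.818,20+14/1.818)),(C,(5,-80,0),(90+124/1.818,20+76/1.818))]
def res(p):
    M=R.from_euler("ZY",[p[3],-p[4]]).as_matrix()
    return np.concatenate([proj(c,M@(np.array(l)/1e3)+p[:3])[0]-uv for c,l,uv in P])
f=least_squares(res,[.5,-.28,.19,-.21,.26],loss="soft_l1");p=f.x
print(p,np.degrees(p[3:]),"underside rel TCP",p[:3]-s["eef_pos"]);print(f.fun.reshape(-1,2).round(1).tolist())
E
python3 tilt.py
```

```text
[ 0.506  -0.2796  0.1966 -0.2176  0.2793] [-12.4655  16.0002] underside rel TCP [ 0.0358 -0.0063 -0.1119]
[[2.2, -0.2], [-18.7, -0.9], [-0.3, -0.3], [1.6, -0.0], [-4.4, 0.5], [-3.3, -0.4], [-0.9, -1.7], [-2.1, 7.1]]
```

Panel is clear of the stack; white settled onto grey. Its lean is about 16° in hand, with the underside 36 mm ahead of and 112 mm below the TCP. Carry it to the holder.

>>> send_rows(hand=[1.5,1.5,1.5,1.5,1.5,1.5,1.5,1.5,1.5,1.5], slide=[[0,2,-0.2],[0,6,-0.7],[0,11,-1.3],[0,16,-2],[0,21,-2.6],[0,26,-3.2],[0,31,-3.8],[0,35,-4.3],[0,37,-4.5],[0,38,-4.7]], roll=[0,-1,-2,-3,-4,-5,-6,-7,-8,-8.5])

```text
clock: 9.95
eef_pos: [0.5066, 0.11, 0.3055]
tool_rot: [0.055, 1.572, -0.055]
wrist_force: [1.1, -0.5, -1.4]
width: 0.264
```

```bash
python3 - <<'E'
from h import *
s,M=tool();print(s["clock"],s["eef_pos"],M,M.T@(np.array([.5179,.2065,.262])-s["eef_pos"])*100)
E
```

```text
9.95 [0.5066 0.11   0.3055] [[-0.0018  0.0705  0.9975]
 [ 0.0001  0.9975 -0.0705]
 [-1.     -0.     -0.0018]] [4.3511 9.7037 0.4538]
```

>>> send_rows(hand=[1.5,1.5,1.5,1.5,1.5,1.5,1.5], slide=[[0,2,0.1],[0.5,5,0.3],[1.5,8,0.4],[2.8,9.4,0.4],[3.8,9.7,0.4],[4.3,9.7,0.4],[4.3,9.7,0.4]], roll=[0,0,0,0,0,0,0])

```text
clock: 10.82
eef_pos: [0.5183, 0.2037, 0.2631]
tool_rot: [0.058, 1.571, -0.059]
wrist_force: [-1.0, -0.1, -1.3]
width: 0.268
```

```bash
python3 - <<'E'
from h import *
import pickle
s,M=tool();I={n:cv2.cvtColor(arm.get_image(n),4) for n in("wrist","scene","top")}
pickle.dump(s,open("pics/p0.pkl","wb"))
for n in I: cv2.imwrite(f"pics/p0{n}.png",I[n])
cc=lambda i:cv2.resize(i,(400,300),interpolation=cv2.INTER_CUBIC)
print(s["clock"],s["eef_pos"],s["wrist_force"],s["width"])
cv2.imwrite("pics/p0.png",np.hstack([cc(I["wrist"][100:340,100:420]),cc(I["scene"][140:290,240:440])]))
E
```

```text
10.825 [0.5183 0.2037 0.2631] [-1.0454 -0.1074 -1.3466] 0.2676689710152715
```

View pics/p0.png

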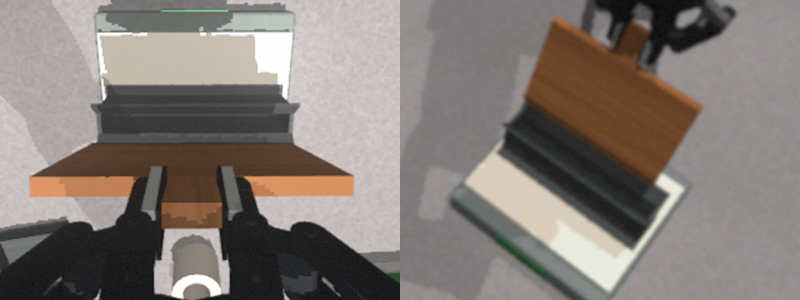

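Panel hovers above the holder and lines up well lengthwise (wrist view: panel base 92–295, mouth 93–300). I'll check the underside position numerically using pixels from both views.

```bash
cat > chk.py <<'E'
from h import *;import pickle
s=pickle.load(open("pics/p0.pkl","rb"));W=cam("wrist",s);C=cam("scene")
k=.8
P=[(W,(-5,-80,0),(100+92*k,100+143*k)),(W,(-5,80,0),(100+294*k,100+143*k)),(W,(5,-80,110),(100+30*k,100+196*k)),(W,(5,80,110),(100+353*k,100+195*k)),
(C,(5,-80,110),(240+155/2,140+18/2)),(C,(5,80,110),(240+303/2,140+106/2)),(C,(5,-80,0),(240+127/2,140+101/2)),(C,(5,80,0),(240+257/2,140+184/2))]
def res(p):
    M=R.from_euler("ZY",[p[3],-p[4]]).as_matrix()
    return np.concatenate([proj(c,M@(np.array(l)/1e3)+p[:3])[0]-uv for c,l,uv in P])
f=least_squares(res,[.55,.2,.15,-.07,.26],loss="soft_l1");p=f.x
print(p,np.degrees(p[3:]),"rel TCP",p[:3]-s["eef_pos"]);print(f.fun.reshape(-1,2).round(1).tolist())
# slot mouth in this same wrist picture
for y,n in((104,"rob edge -y?"),):
    pass
H=(.5537,.2055,.109);Rz=R.from_euler("z",-4.2,degrees=True).as_matrix()
for l in[(-.0235,-.094,0),(-.0235,.094,0),(.0235,-.094,0),(.0235,.094,0)]: print(l,((proj(W,Rz@np.array(l)+H)[0]-100)/.8).round(0),((proj(C,Rz@np.array(l)+H)[0]-[240,140])*2+[400,0]).round(0))
E
python3 chk.py
```

```text
[ 0.5533  0.203   0.1526 -0.0707  0.2759] [-4.048  15.8064] rel TCP [ 0.035  -0.0007 -0.1105]
[[1.0, 0.1], [-1.3, -0.5], [-0.1, 0.0], [3.5, -0.2], [-0.7, -0.7], [-0.6, 0.9], [-1.8, -2.3], [-1.8, 0.1]]
(-0.0235, -0.094, 0) [ 91. 105.] [526.  97.]
(-0.0235, 0.094, 0) [300. 105.] [670. 194.]
(0.0235, -0.094, 0) [ 96. 152.] [501. 123.]
(0.0235, 0.094, 0) [295. 152.] [646. 226.]
```

Underside measured at (0.5533, 0.203), 2.5 mm from the slot centre. Projected mouth corners match the picture. I'll lower it 22 mm into the slot, still leaning.

>>> send_rows(hand=[1.5,1.5,1.5,1.5,1.5,1.5,1.5,1.5,1.5,1.5], slide=[[1,0.1,0.1],[2,0.2,0.2],[3,0.2,0.2],[4,0.2,0.2],[5,0.2,0.2],[5.8,0.2,0.2],[6.6,0.2,0.2],[7.3,0.2,0.2],[7.9,0.2,0.2],[7.9,0.2,0.2]], roll=[0,0,0,0,0,0,0,0,0,0])

```text
clock: 12.22
eef_pos: [0.5204, 0.2064, 0.1838]
tool_rot: [0.057, 1.571, -0.058]
wrist_force: [-0.2, 0.0, -1.1]
width: 0.266
```

No contact. Now stand it upright against the slot wall by moving the tab forward.

>>> send_rows(hand=[1.5,1.5,1.5,1.5,1.5,1.5,1.5,1.5], slide=[[0,0,0.5],[-0.1,0,1],[-0.2,0,1.5],[-0.3,0,2],[-0.35,0,2.5],[-0.4,0,3],[-0.4,0,3.5],[-0.4,0,3.6]], roll=[0,0,0,0,0,0,0,0])

```text
clock: 13.22
eef_pos: [0.557, 0.2038, 0.1883]
tool_rot: [0.058, 1.57, -0.058]
wrist_force: [-3.0, -0.7, 1.1]
width: 0.273
```

>>> send_rows(hand=[1.5,1.5,1.5,1.5,1.5], slide=[[0.6,0,0],[1.2,0,0],[1.8,0,0],[2.3,0,0],[2.3,0,0]], roll=[0,0,0,0,0])

```text
clock: 13.85
eef_pos: [0.5565, 0.2037, 0.1645]
tool_rot: [0.057, 1.571, -0.058]
wrist_force: [-2.2, 1.0, -1.6]
width: 0.273
```

>>> send_rows(hand=[1.5,1.5,1.5,1.5], slide=[[0.2,0,0],[0.35,0,0],[0.5,0,0],[0.5,0,0]], roll=[0,0,0,0])

```text
clock: 14.35
eef_pos: [0.5571, 0.2038, 0.1629]
tool_rot: [0.058, 1.567, -0.057]
wrist_force: [-4.7, -1.9, 10.6]
width: 0.269
```

The floor contact shows: 10.6 N up at TCP z 0.163, where 0.164 was expected. Release and retreat.

>>> send_rows(hand=[2.6,3.2,4,4.5,4.5,4.5,4.5], slide=[[-0.3,0,0],[-0.3,0,0],[-0.3,0,0],[-0.3,0,0],[-0.3,0,0],[-0.3,0,0],[-0.3,0,0]], roll=[0,0,0,0,0,0,0])

```text
clock: 15.22
eef_pos: [0.5565, 0.2038, 0.1633]
tool_rot: [0.057, 1.57, -0.057]
wrist_force: [0.9, -1.1, 0.8]
width: 0.529
```

>>> send_rows(hand=[4.5,4.5,4.5,4.5,4.5,4.5,4.5,4.5,4.5,4.5], slide=[[-0.5,0,0],[-1.5,0,0],[-3,0,0],[-5,0,0],[-8,0,0],[-11,0,0],[-12,0,-4],[-12,0,-9],[-12,0,-12],[-12,0,-12]], roll=[0,0,0,0,0,0,0,0,0,0])

```text
clock: 16.48
eef_pos: [0.4355, 0.2127, 0.2851]
tool_rot: [0.057, 1.568, -0.055]
wrist_force: [-0.4, -0.0, 0.5]
width: 0.526
```

```bash
python3 - <<'E'
from h import *
import pickle
s,M=tool();I={n:cv2.cvtColor(arm.get_image(n),4) for n in("wrist","scene","top")}
pickle.dump(s,open("pics/f0.pkl","wb"))
for n in I: cv2.imwrite(f"pics/f0{n}.png",I[n])
cc=lambda i:cv2.resize(i,(400,300),interpolation=cv2.INTER_CUBIC)
print(s["clock"],s["eef_pos"],s["wrist_force"],s["width"])
cv2.imwrite("pics/f0.png",np.vstack([np.hstack([cc(I["wrist"][90:384,60:452]),cc(I["scene"][140:290,240:440])]),np.hstack([cc(I["top"][130:280,90:290]),cc(I["scene"][60:210,100:300])])]))
E
```

```text
16.475 [0.4355 0.2127 0.2851] [-0.3912 -0.0066  0.5091] 0.5261026261134795
```

View pics/f0.png

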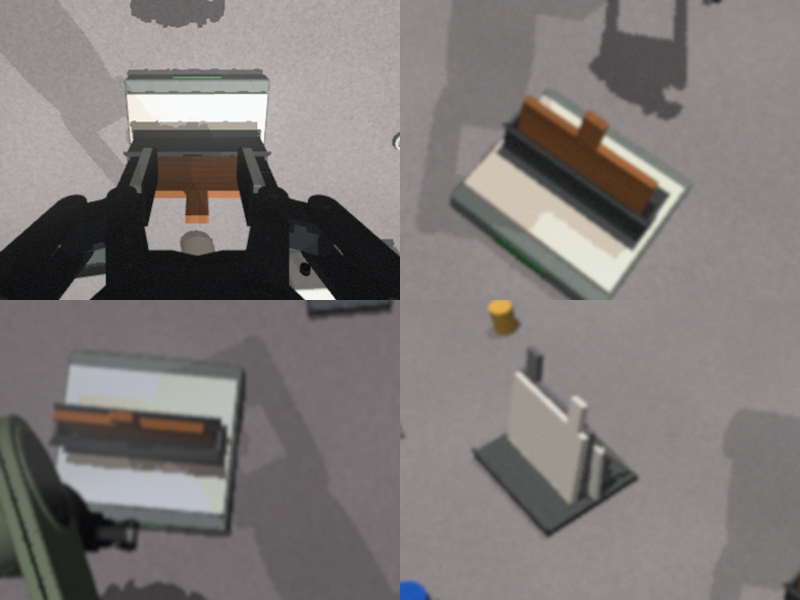

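The panel stands tab up in the slot, tab top at scene (596,114) and top view (121,416) of the mosaic. White and grey still lean in the rack. One height check remains: the tab top should be at z ≈ 0.195 and the panel top at 0.155.

```bash
python3 - <<'E'
from h import *
C=cam("scene");T=cam("top")
s=lambda x,y:np.array([240+(x-400)/2,140+y/2]);t=lambda x,y:np.array([90+x/2,130+(y-300)/2])
print("tab top",tri([(C,s(596,115)),(T,t(121,415))]))
print("top -y end",tri([(C,s(527,99)),(T,t(203,428))]))
print("top +y end",tri([(C,s(660,183)),(T,t(54,411))]))
# predicted pixels of the tab top / top edge centre ends if seated (z) vs 10 mm high
Rz=R.from_euler("z",-4.2,degrees=True).as_matrix()
for dz in(0,.01):
  for l in((0,0,.15),(0,-.08,.11),(0,.08,.11)):
    X=Rz@np.array(l)+[.555,.204,.045+dz];print(dz,l,((proj(C,X)[0]-[240,140])*2+[400,0]).round(),((proj(T,X)[0]-[90,130])*2+[0,300]).round())
E
```

```text
tab top (array([0.5557, 0.2031, 0.1977]), np.float64(0.2606869523329465))
top -y end (array([0.5501, 0.1254, 0.1485]), np.float64(0.4941942917258757))
top +y end (array([0.5631, 0.2846, 0.159 ]), np.float64(1.5768742579023467))
0 (0, 0, 0.15) [596. 116.] [120. 416.]
0 (0, -0.08, 0.11) [526.  94.] [203. 429.]
0 (0, 0.08, 0.11) [656. 182.] [ 53. 415.]
0.01 (0, 0, 0.15) [598. 111.] [118. 415.]
0.01 (0, -0.08, 0.11) [527.  89.] [201. 427.]
0.01 (0, 0.08, 0.11) [659. 178.] [ 50. 413.]
```

Seated: the predicted pixels for a panel on the floor match the pictures to 1–2 px at the tab and a few px at the ends. Handing in.

```bash
python3 -c "
from bench import arm
print(arm.hand_in())"
```

```text
the job is handed in; nothing more can be done
None
```

The plywood panel now stands tab up in the holder's slot, on the slot floor, and the job is handed in at about 16.6 s. The white and grey panels are still leaning in the rack.

I gripped the tab across its 24 mm width and drew the panel up along its lean. I lowered it partway into the slot still leaning, turned it upright against the slot wall, pressed it to the floor and let go.

**Seating:** pressing down gave 10.6 N at TCP z 0.163, where I expected 0.164 for a panel on the floor. The tab top measured z 0.198, against 0.195 expected.

**Disagreements:** the two ends of the panel's top edge measured z 0.149 and 0.159, against 0.155. I put this down to rough corner picking, since a seated panel's predicted pixels fit the pictures better than one 10 mm too high. The measured mouth height of the holder was 0.105, against 0.109 in the text.

**Clear of everything:** the arm had backed well away, with no wrist force to speak of. Every wrist force reported at the end of a move was below about 11 N.

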